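# Open the battery compartment of a toy at the repair table

## Robot

A 6-joint arm with a two-finger parallel gripper is mounted at the origin on the work surface. World frame = base frame: x ahead of the robot, y to its left, z up, the work surface at z = 0. Lengths are in m, angles in rad, forces in N, time in s.
With the tool pointing down it reaches from about 0.35 to 0.725 m from the base axis. Payload 6 kg.
Tool frame: the origin (TCP) lies on the centre line of the jaws, within the pads' length; the fingertips stand ctrl.tcp_to_tips ahead of it and the grasp point (between the pads) lies 11 mm behind it (ctrl.tcp_to_tips is the distance from the TCP to the fingertips, in m); z points along the fingers, y is the line along which they close (so a half turn about z gives the same grasp; the last joint's range is limited). The gripper opens to 85 mm and grips with 20 to 120 N. Pads are 22 mm wide; open, the fingers measure 114 mm over their backs; the gripper's body (76 mm by 85 mm) begins 54 mm behind the grasp point. The pads swing forward as they close: fully open they stand 13 mm farther back than shut.
Start: joints at [1.652, 0.04, 0.085, 0, -1.615, -0.334], TCP at [0.15, 0.581, 0.211] pointing down, gripper open.
Joint ranges: [-2.56, 2.56], [-1.29, 2.01], [-1.08, 1.49], [-3.29, 1.98], [-2.81, -0.18], [-2.99, 2.99]. Speed limits (rad/s): [2.57, 2.57, 3.01, 3.14, 3.14, 3.14].

## Interface

Orientations are given as a 3x3 rotation matrix whose columns are the frame's x, y, z axes.
In Python, from workcell import ctrl gives the robot as it stands.
- The arm moves only by the tool servo_tool, never from a script. Its argument "series" is a list that holds one entry, the list of rows, each a list of 5 numbers: the closure, from 0 (fully open) to 1 (shut), then the shift along the tool's x, y, z in m, then the turn about the tool's z in rad. A call has 1 to 20 rows; each row shifts and turns the commanded pose from where the row before left it, along the tool's axes as they then stand; what a row does not reach is not made up. A row lasts 1/12 s, in which the tool goes at most 41.7 mm and 7.16 degrees, less where a joint would pass 70% of its speed; a pose out of reach is approached as far as the arm can. A call is refused whole if a number of a shift passes 0.0417 or a number of a turn 0.125, either way. A call with a gripper value outside its range is refused whole. The fingers move at their own pace and stop on an object; "force" is the grip in N (left out, the last holds). Time passes only in rows, so rows that do not move let the fingers close. It gives the time, the measured TCP pose, the force, the opening and the grip force at its end, in the units of the state.
- ctrl.state(): the state, without advancing time (a new reading comes with each control period).
- ctrl.capture(name): name is "side" or "top"; returns a dict with "image" (384x512x3 uint8, red, green, blue), "range_z" (384x512 float32, m along the optical axis (not along the pixel's ray), 0 where there is no reading), "fov_y" (degrees; the focal length in pixels is half the picture's height over the tangent of half this angle, whatever the lens; pixels are square), "cx", "cy" (the principal point, pixels), "T" (4x4, takes a point from camera to world coordinates). Camera axes: x right, y down, z forward; pixel columns grow to the right and rows downward; lengths in m; the calibration is good to about 2 mm. A picture is of the moment at which its call begins.
- ctrl.close_job(): hands the job in; it is judged then, once.
Trained networks look in a picture, given as the dict that the camera call returned (one of the last four; its "shot" number tells which), for a name from the list of things; names that differ only in an ending like _2 or _b are one class to them, and where a whole thing is asked for, a point or a joint stands for the part that bears it (a point fixed in the world has none). Each returns a list of dicts, best first, with "conf" (0 to 1); they miss things now and then, are a little off and sometimes report something else, mostly with a low value. They report only what shows in the picture. A call takes as long as a camera call. They do not tell look-alikes from the thing itself.
- ctrl.outline_of(label, picture): "pixels" (384x512 bool, what is visible of it) and "rect" ([left, top, right, bottom] in pixels, round what is visible of it).
The state is a dict: "clock": time; "q": joint angles; "qvel": joint speeds; "effort": joint torques, N m; "tcp_pos": TCP position; "ee_rot": TCP orientation; "force": force on the tool from outside, world axes, zero at the start; "ft_torque": the same for the moment, N m; "width": finger opening in m; "grip_force": force on a finger pad.
Only numpy, scipy, OpenCV 4.12 (cv2) and the standard library are available. Lean on these libraries where they do the work, as an engineer would, in place of code of your own. Each camera call takes 0.05 s, during which the arm holds its last target. There are 200 camera calls.

## Task

Take the bayonet cover off the round toy base: press the cover down against its spring, twist it a quarter turn counterclockwise (seen from above) while it is held down, lift it out and set it down (do not drop it) in the metal tray, flat and right way up. Leave the square toy where it stands.

Things in the scene. Friction and masses are not known exactly. Their poses are not given: they have to be found in the camera images.
- cover_grip (a point): Round toy's grey bayonet cover, 70 g: disc 60 mm wide, 15 thick; on top a grip bar 50 long (cover's x), 14 wide, 36 high; ears along +x and -x at the underside (5 thick, tips 40 from axis) sit under the socket's lugs. Point on the axis where to grip the bar across its width: 39 above the underside, 24 above the disc, 12 below the bar's top. z up. Locked, its x lies along the toy's x; 2.5 mm sideways play.
- round_toy: Fixed ochre drum, 150 mm wide, top 51 above table, on a black 160 mm square pad; origin on axis at table height, z up. Socket in mid-top; locked, cover_grip is 80 above origin. A spring lifts the cover (3 N). Teeth block the turn till it is pressed over 4.5 mm: press 7 mm (6 N; bottom at 10), turn counterclockwise from above, nearly torque-free. Free from 65 deg, stop at 95: aim at 80, then lift straight out.
- tray: Fixed, empty, shallow aluminium tray with a thin blue rim, 240 mm (x) by 180 mm (y), walls 4 mm thick, rim 18 mm high, inner floor 4 mm above the table. Origin at the centre of its underside. A cover lying flat in it has cover_grip 43 mm above this origin.
- square_toy: Bystander: ochre square toy base, 150 x 150 mm, top 50 mm above the table, loose, 0.9 kg, with a like grey disc and grip bar fixed on top (bar top 92 mm above the table). Origin at the centre of its underside. Leave alone.
Mind the look-alikes: they are no part of the job. What is shaped like the round_toy but red is not meant.

How it is judged:
On the way, in this order (a step that is already met when the one before it is completed fails the run):
1. the cover is pressed down in its socket by 3.5 mm or more, not yet turned (within 14 degrees) (z of cover_grip in the frame of round_toy below 0.0765 m and angle between the x axis of cover_grip and the x axis of round_toy, either way round below 0.25 rad and horizontal distance between cover_grip and round_toy below 0.01 m), for 0.1 s.
2. the cover is turned 60 degrees or more while in its socket (within 15 mm of its locked height) (angle between the x axis of cover_grip and the x axis of round_toy, either way round above 1.05 rad and horizontal distance between cover_grip and round_toy below 0.012 m and z of cover_grip in the frame of round_toy below 0.095 m), for 0.05 s.
At the end, for the whole second after the job is handed in: The cover lies at rest and released on the floor of the tray, inside its rim (its axis within 87 mm along the tray's x and 57 mm along its y of the tray's centre; its height within 5 mm of lying on the floor), right way up and flat within 10 degrees (x of cover_grip in the frame of tray between -0.087 and 0.087 m and y of cover_grip in the frame of tray between -0.057 and 0.057 m and z of cover_grip in the frame of tray between 0.038 and 0.048 m and angle between cover_grip's own z axis and vertical below 0.17 rad and linear speed of cover below 0.02 m/s); the robot touches nothing.
It fails at once if the square toy is shifted by more than 15 mm (distance of square_toy from where it was at the start of the episode above 0.015 m).
It fails at once if the cover is dropped (falls free faster than 0.8 m/s, from more than about 3 cm) (contact force between the fingers and cover below 0.05 N and linear speed of cover above 0.8 m/s).
It also fails if it takes over 45 s, if anything falls off the work surface, if the arm or the gripper's body presses on something with over 40 N, if the wrist force passes 120 N, or if a joint passes its speed limit or range.

## Working session

There is one attempt and no reset: what is moved stays moved. The work goes in short steps, Python scripts to look and compute and a tool call to move; the robot and the scene stay as the last step left them, time stands still between calls to the robot, and variables do not carry over. Pictures are saved under pics/ and viewed, at most 10 in all, crops included, and the job is handed in when it is done.

Besides the shell and the picture viewer there is one more tool, called after "Request:" by a JSON object that holds its "method" and its "body", one argument or row to a line. servo_tool: Moves the arm, as the interface text tells. Its arguments: {"type":"object","properties":{"series":{"type":"array","items":{"type":"array","items":{"type":"array","items":{"type":"number"}}}},"force":{"type":"number"}},"required":["series"]}

```bash
mkdir -p pics; ls
python3 - <<'E'
from workcell import ctrl
import cv2,numpy as np
print(ctrl.tcp_to_tips, {k:np.round(v,3) for k,v in ctrl.state().items()})
ims=[]
for n in("side","top"):
    c=ctrl.capture(n); ims.append(c["image"]); print(n,c["fov_y"],c["cx"],c["cy"],np.round(c["T"],3))
    np.savez(f"{n}.npz",**{k:v for k,v in c.items()})
    for l in("cover_grip","round_toy","tray","square_toy"):
        for o in ctrl.outline_of(l,c): print(l,round(o["conf"],2),o["rect"])
    cv2.imwrite(f"pics/{n}0.png",c["image"][...,::-1])
E
```

```text
pics
0.008 {'clock': np.float64(0.0), 'q': array([ 1.652,  0.041,  0.084, -0.   , -1.615, -0.334]), 'qvel': array([ 0.001, -0.001, -0.001, -0.002, -0.001, -0.   ]), 'effort': array([-0.0000e+00, -3.6822e+01,  3.4740e+01,  6.9320e+00, -6.0000e-03,
       -0.0000e+00]), 'tcp_pos': array([0.15 , 0.581, 0.21 ]), 'ee_rot': array([[ 0.968, -0.25 , -0.   ],
       [-0.25 , -0.968, -0.002],
       [ 0.   ,  0.002, -1.   ]]), 'force': array([-0.352,  0.317, -0.038]), 'ft_torque': array([ 0.005, -0.007, -0.   ]), 'grip_force': np.float64(0.0), 'width': np.float64(0.085)}
side 49.34859990369187 257.6306856283313 194.2484687856852 [[ 9.220e-01 -2.640e-01  2.840e-01 -1.800e-02]
 [-3.880e-01 -6.290e-01  6.740e-01 -1.091e+00]
 [ 1.000e-03 -7.310e-01 -6.820e-01  1.081e+00]
 [ 0.000e+00  0.000e+00  0.000e+00  1.000e+00]]
cover_grip 0.66 [285.6, 161.6, 300.4, 179.1]
round_toy 0.95 [298.9, 271.7, 369.4, 333.3]
round_toy 0.84 [204.2, 255.9, 275.7, 319.3]
round_toy 0.81 [147.8, 133.7, 196.9, 169.6]
round_toy 0.62 [265.5, 164.5, 319.9, 205.2]
tray 0.91 [265.0, 213.3, 355.2, 270.7]
square_toy 0.63 [215.2, 128.5, 268.9, 166.0]
top 52.573723662884866 255.04215404851848 197.92070201543544 [[ 1.000e-03 -9.900e-01  1.440e-01  2.150e-01]
 [-1.000e+00 -2.000e-03 -4.000e-03 -9.400e-02]
 [ 4.000e-03 -1.440e-01 -9.900e-01  1.295e+00]
 [ 0.000e+00  0.000e+00  0.000e+00  1.000e+00]]
cover_grip 0.62 [226.0, 130.6, 241.0, 150.8]
round_toy 0.96 [352.6, 147.6, 416.7, 214.3]
round_toy 0.93 [313.7, 226.9, 372.9, 283.7]
round_toy 0.69 [203.4, 113.9, 262.8, 170.8]
round_toy 0.69 [86.4, 232.8, 144.0, 290.5]
tray 0.86 [285.6, 134.8, 339.9, 204.4]
square_toy 0.74 [126.8, 147.2, 182.1, 207.0]
```

Run:
```python
import cv2
for n in("side","top"):
    i=cv2.imread(f"pics/{n}0.png"); i=i[110:345,110:410] if n=="side" else i[90:310,70:430]
    cv2.imwrite(f"pics/{n}c.png",cv2.resize(i,None,fx=2.2,fy=2.2,interpolation=cv2.INTER_CUBIC))
```

```text
(no output)
```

View pics/sidec.png

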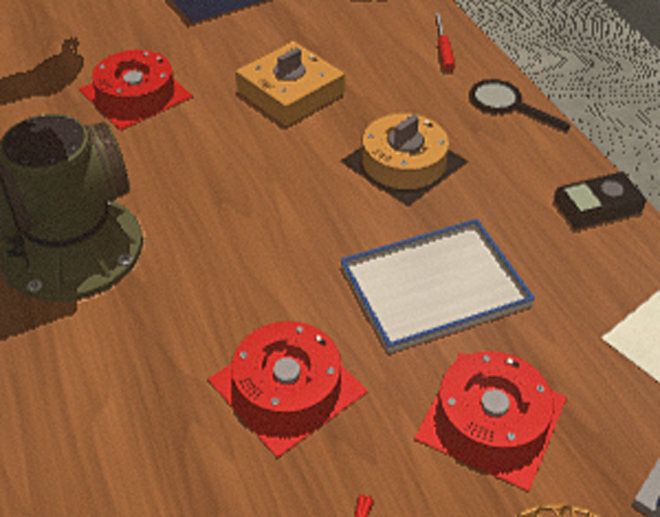

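View pics/topc.png

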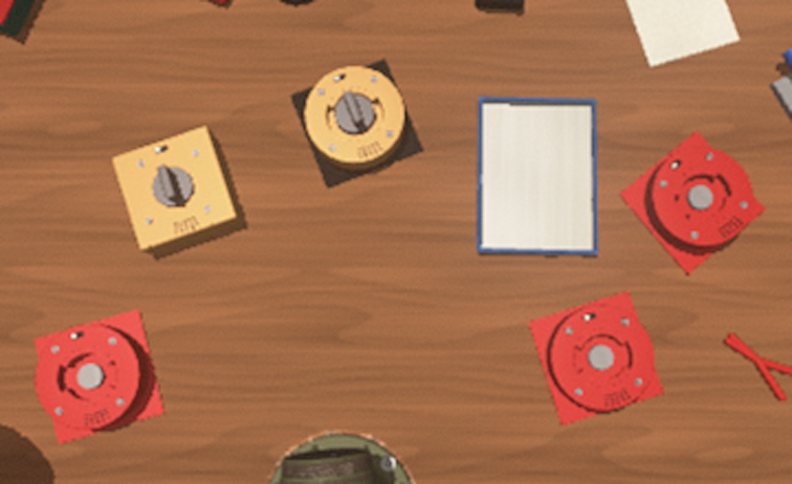

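The ochre round toy is at about (233,142) in the top view and (292,185) in the side view. The square toy is at (154,176) and the tray at (313,170). The red ones are look-alikes.

```bash
cat > h.py <<'E'
import numpy as np,cv2
def cloud(c):
    f=192/np.tan(np.radians(float(c["fov_y"]))/2); z=c["range_z"]
    v,u=np.mgrid[:384,:512]
    p=np.stack([(u-c["cx"])/f*z,(v-c["cy"])/f*z,z],-1)
    w=p@c["T"][:3,:3].T+c["T"][:3,3]; w[z<=0]=np.nan
    return w
def rect(p):
    (c,s,a)=cv2.minAreaRect((p[:,:2]*1000).astype(np.float32)); return np.round(c,1),np.round(s,1),round(a,1)
E
python3 - <<'E'
import numpy as np
from h import *
R={"side":dict(toy=(255,155,330,210),tray=(262,210,358,273),sq=(212,125,272,168)),
   "top":dict(toy=(195,105,270,180),tray=(283,132,342,207),sq=(118,142,185,210))}
for n in R:
    c=np.load(n+".npz"); w=cloud(c); im=c["image"].astype(int)
    for k,(a,b,e,d) in R[n].items():
        P=w[b:d,a:e].reshape(-1,3); I=im[b:d,a:e].reshape(-1,3)
        ok=np.isfinite(P[:,2]);P=P[ok];I=I[ok]
        print(n,k,"z pct",np.round(np.percentile(P[:,2],[2,50,90,98]),4))
        if k!="tray":
            bar=P[(P[:,2]>.075)&(P[:,2]<.11)]; print("  bar n",len(bar),rect(bar),"mean",bar.mean(0).round(4),"top z",np.percentile(bar[:,2],[50,80,95]).round(4))
            t=bar[bar[:,2]>.086]; print("  bartop",rect(t),t.mean(0).round(4))
            oc=P[(P[:,2]>.044)&(P[:,2]<.058)&(I[:,0]-I[:,2]>50)] if 1 else 0
            oc=P[(P[:,2]>.044)&(P[:,2]<.058)]; 
            print("  drumtop",rect(oc),cv2.minEnclosingCircle((oc[:,:2]*1000).astype(np.float32)),np.median(oc[:,2]))
            if k=="toy":
                pad=P[(P[:,2]<.02)&(I[:].max(1)<75)]; print("  pad",rect(pad),np.median(pad[:,2]))
        else:
            m=(I[:,2]>I[:,0]+25); print("  rim",rect(P[m]),np.median(P[m][:,2]))
            m=(I.min(1)>150); print("  floor",rect(P[m]),np.median(P[m][:,2]))
E
```

```text
side toy z pct [-0.0059  0.0006  0.0505  0.0648]
  bar n 64 (array([583.1, -19. ]), array([54.9, 16.5]), 22.4) mean [ 0.5816 -0.022   0.086 ] top z [0.087  0.0907 0.0934]
  bartop (array([584.1, -18.4]), array([52.5, 16.3]), 22.4) [ 0.5837 -0.0193  0.0901]
  drumtop (array([584.1, -18. ]), array([150.2, 146.6]), 81.0) ((586.7718505859375, -21.22881317138672), 79.44307708740234) 0.05013814179320564
  pad (array([606.2,   2.1]), array([272.2, 302.8]), 69.6) 0.0019596818703475627
side tray z pct [-0.0051  0.0013  0.0096  0.019 ]
  rim (array([ 506.6, -294.4]), array([186.8, 254.3]), 88.7) 0.01668978543881572
  floor (array([ 504. , -289.7]), array([163.5, 225.3]), 88.4) 0.0028296320694429777
side sq z pct [-0.0056  0.0027  0.0511  0.0777]
  bar n 58 (array([471.9, 246.1]), array([50.7, 18.2]), 16.5) mean [0.4706 0.2442 0.0859] top z [0.0876 0.0912 0.0935]
  bartop (array([472.5, 246.1]), array([47.7, 15.8]), 23.1) [0.4703 0.2453 0.0904]
  drumtop (array([472.4, 245.4]), array([155.8, 159.1]), 17.0) ((474.50518798828125, 245.1338653564453), 104.62617492675781) 0.04912747991066979
top toy
[... 380 characters left out ...]
279433723811
  pad (array([583.1, -19.4]), array([158.5, 156.3]), 22.3) 0.003745417678051366
top tray z pct [-0.0015  0.0053  0.0146  0.0215]
  rim (array([ 500.5, -297.2]), array([180.8, 241.9]), 88.9) 0.018443241236451247
  floor (array([ 498.8, -298. ]), array([170.5, 230.9]), 89.2) 0.005378830384241695
top sq z pct [-0.0039  0.0069  0.054   0.0723]
  bar n 86 (array([472.1, 245.7]), array([49.5, 14.8]), 18.7) mean [0.4711 0.2448 0.0905] top z [0.0922 0.0946 0.0961]
  bartop (array([471.8, 246.4]), array([49.7, 14. ]), 20.0) [0.4717 0.2457 0.0925]
  drumtop (array([472.6, 246.5]), array([151.5, 151.1]), 20.0) ((472.56793212890625, 245.2843780517578), 103.48932647705078) 0.0510959282867699
```

Request:
{"method": "servo_tool", "body": {
  "series": [
    [[0,0,0,0,0.12],[0,0,0,0,0.12],[0,0,0,0,0.12],[0,0,0,0,0.12],[0,0,0,0,0.12],[0,0,0,0,0.12],[0,0,0,0,0.12],[0,0,0,0,0.12],[0,0,0,0,0.12],[0,0,0,0,0.12],[0,0,0,0,0.12],[0,0,0,0,0.12],[0,0,0,0,0.12],[0,0,0,0,0.12],[0,0,0,0,0.12],[0,0,0,0,0.12],[0,0,0,0,0.12],[0,0,0,0,0.12],[0,0,0,0,0.12],[0,0,0,0,0.1]]
  ],
  "force": 60
}}

```text
clock: 2.17
tcp_pos: [0.15, 0.5809, 0.2115]
ee_rot: [[-0.876, -0.482, -0.0], [-0.482, 0.876, -0.0], [0.0, -0.0, -1.0]]
force: [-0.0, -0.0, -0.7]
width: 0.0853
grip_force: 0.0
```

```bash
cat > st.py <<'E'
import sys
from workcell import ctrl
from h import *
def go(x,y,z,th):
    s=ctrl.state(); R=s["ee_rot"]; p=s["tcp_pos"]
    cur=np.arctan2(R[1,0],R[0,0]); d=(np.radians(th)-cur+np.pi)%(2*np.pi)-np.pi
    print("t",round(s["clock"],2),"tcp",p.round(4),"th",np.degrees(cur).round(2),"q",s["q"].round(2),"F",s["force"].round(1),"w",round(s["width"],4),"g",round(s["grip_force"],1))
    print("shift in tool",(R.T@(np.array([x,y,z])-p)).round(4),"turn",round(-d,4), "zaxis",R[:,2].round(4))
if __name__=="__main__": go(*map(float,sys.argv[1:5]))
E
python3 st.py .585 -.020 .2 -157.7
```

```text
t 2.17 tcp [0.15   0.5809 0.2115] th -151.19 q [ 1.65  0.04  0.08 -0.   -1.62 -2.72] F [-0.  -0.  -0.7] w 0.0853 g 0.0
shift in tool [-0.0916 -0.7362  0.0115] turn 0.1136 zaxis [-0.e+00 -1.e-04 -1.e+00]
```

Request:
{"method": "servo_tool", "body": {
  "series": [
    [[0,-0.0048,-0.0387,0,0],[0,-0.0048,-0.0387,0,0],[0,-0.0048,-0.0387,0,0],[0,-0.0048,-0.0387,0,0],[0,-0.0048,-0.0387,0,0],[0,-0.0048,-0.0387,0,0],[0,-0.0048,-0.0387,0,0],[0,-0.0048,-0.0387,0,0],[0,-0.0048,-0.0387,0,0],[0,-0.0048,-0.0387,0,0],[0,-0.0048,-0.0387,0,0],[0,-0.0048,-0.0387,0,0],[0,-0.0048,-0.0387,0,0],[0,-0.0048,-0.0387,0,0],[0,-0.0048,-0.0387,0,0],[0,-0.0048,-0.0387,0,0],[0,-0.0048,-0.0387,0,0],[0,-0.0048,-0.0387,0,0],[0,-0.0048,-0.0387,0,0],[0,0,0,0,0.113]]
  ]
}}

```text
clock: 3.83
tcp_pos: [0.5897, -0.0219, 0.2095]
ee_rot: [[-0.924, -0.383, -0.003], [-0.383, 0.924, -0.002], [0.003, -0.001, -1.0]]
force: [-1.1, 1.5, -1.3]
width: 0.0853
grip_force: 0.0
```

Request:
{"method": "servo_tool", "body": {
  "series": [
    [[0,0,0,0,0],[0,0,0,0,0]]
  ]
}}

```text
clock: 4.0
tcp_pos: [0.5878, -0.017, 0.2113]
ee_rot: [[-0.922, -0.387, -0.001], [-0.387, 0.922, -0.0], [0.001, 0.0, -1.0]]
force: [-0.6, 0.3, -0.6]
width: 0.0856
grip_force: 0.0
```

```bash
python3 st.py .5848 -.020 .13 -157.7
python3 - <<'E'
from workcell import ctrl
import cv2
c=ctrl.capture("side"); cv2.imwrite("pics/s1.png",cv2.resize(c["image"][110:260,200:400,::-1],None,fx=3.5,fy=3.5,interpolation=cv2.INTER_CUBIC))
E
```

```text
t 4.0 tcp [ 0.5878 -0.017   0.2113] th -157.23 q [ 0.31  0.01  0.05 -0.   -1.62 -1.49] F [-0.6  0.3 -0.6] w 0.0856 g 0.0
shift in tool [ 0.0039 -0.0016  0.0813] turn 0.0082 zaxis [-5.e-04 -1.e-04 -1.e+00]
```

View pics/s1.png

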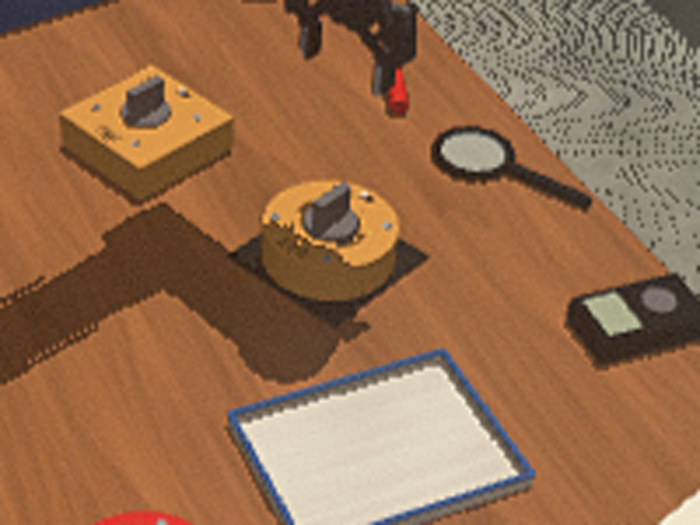

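The gripper hangs over the round toy with its fingertips near (289,124) and (310,137) in full-image pixels, and the cover bar is at about (294,168). I'll check the fingertip position against the depth cloud.

Run:
```python
from workcell import ctrl
from h import *
s=ctrl.state(); p=s["tcp_pos"];R=s["ee_rot"]
for n in("side","top"):
    c=ctrl.capture(n); w=cloud(c); T=np.linalg.inv(c["T"]); f=192/np.tan(np.radians(c["fov_y"])/2)
    for off in(0,.043,-.043):
        q=T[:3,:3]@(p+R[:,1]*off)+T[:3,3]; print(n,off,(q[:2]/q[2]*f+[c["cx"],c["cy"]]).round(1))
    m=(w[...,2]>.195)&(w[...,2]<.25)&(np.hypot(w[...,0]-.585,w[...,1]+.02)<.12)
    P=w[m]; 
    if len(P): 
        t=(P-p)@R; print(len(P),"tool-frame y range",np.percentile(t[:,1],[2,25,50,75,98]).round(4),"x",np.percentile(t[:,0],[2,50,98]).round(4))
```

```text
side 0 [297.1 138.2]
side 0.043 [288.  133.4]
side -0.043 [306.4 143.2]
10 tool-frame y range [-0.0512 -0.0229  0.0417  0.0426  0.0467] x [-0.0077  0.0035  0.0115]
top 0 [226.7 124.2]
top 0.043 [212.9 129.8]
top -0.043 [240.4 118.7]
1 tool-frame y range [0.0455 0.0455 0.0455 0.0455 0.0455] x [0.0101 0.0101 0.0101]
```

Request:
{"method": "servo_tool", "body": {
  "series": [
    [[0,0.0039,-0.0016,0.02,0.008],[0,0,0,0.025,0],[0,0,0,0.025,0],[0,0,0,0.025,0],[0,0,0,0.02,0],[0,0,0,0.015,0],[0,0,0,0.01,0],[0,0,0,0,0],[0,0,0,0,0],[0,0,0,0,0]]
  ]
}}

```text
clock: 4.98
tcp_pos: [0.5857, -0.0194, 0.0733]
ee_rot: [[-0.925, -0.379, 0.003], [-0.379, 0.925, 0.0], [-0.002, -0.001, -1.0]]
force: [0.6, 0.1, 0.5]
width: 0.0853
grip_force: 0.0
```

```bash
python3 st.py .5848 -.020 .071 -157.7
```

```text
t 4.98 tcp [ 0.5857 -0.0194  0.0733] th -157.72 q [ 0.31  0.03 -0.18  0.   -1.36 -1.49] F [0.6 0.1 0.5] w 0.0853 g 0.0
shift in tool [ 0.001  -0.0002  0.0023] turn -0.0003 zaxis [ 0.0025  0.     -1.    ]
```

Request:
{"method": "servo_tool", "body": {
  "series": [
    [[0,0.001,0,0.002,0],[0.5,0,0,0,0],[1,0,0,0,0],[1,0,0,0,0],[1,0,0,0,0],[1,0,0,0,0],[1,0,0,0,0],[1,0,0,0,0],[1,0,0,0,0],[1,0,0,0,0],[1,0,0,0,0],[1,0,0,0,0]]
  ],
  "force": 60
}}

```text
clock: 5.98
tcp_pos: [0.5841, -0.0201, 0.0697]
ee_rot: [[-0.926, -0.378, 0.0], [-0.378, 0.926, -0.0], [-0.0, -0.0, -1.0]]
force: [-1.8, 0.5, 2.1]
width: 0.0104
grip_force: 58.7
```

```bash
python3 st.py .5848 -.020 .064 -157.7
```

```text
t 5.98 tcp [ 0.5841 -0.0201  0.0697] th -157.78 q [ 0.31  0.03 -0.19  0.   -1.36 -1.49] F [-1.8  0.5  2.1] w 0.0104 g 58.7
shift in tool [-0.0007 -0.0001  0.0057] turn -0.0013 zaxis [ 4.e-04 -0.e+00 -1.e+00]
```

Request:
{"method": "servo_tool", "body": {
  "series": [
    [[1,0,0,0.002,0],[1,0,0,0.002,0],[1,0,0,0.002,0],[1,0,0,0.001,0],[1,0,0,0,0],[1,0,0,0,0],[1,0,0,0,0],[1,0,0,0,0]]
  ]
}}

```text
clock: 6.65
tcp_pos: [0.5842, -0.0201, 0.0629]
ee_rot: [[-0.926, -0.378, 0.001], [-0.378, 0.926, -0.0], [-0.001, -0.0, -1.0]]
force: [-1.3, 2.6, 5.2]
width: 0.0104
grip_force: 59.2
```

```bash
python3 st.py .5848 -.020 .064 -157.7
```

```text
t 6.65 tcp [ 0.5842 -0.0201  0.0629] th -157.78 q [ 0.31  0.03 -0.19  0.   -1.34 -1.49] F [-1.3  2.6  5.2] w 0.0104 g 59.2
shift in tool [-0.0006 -0.0001 -0.0011] turn -0.0013 zaxis [ 7.e-04 -0.e+00 -1.e+00]
```

Request:
{"method": "servo_tool", "body": {
  "series": [
    [[1,0,0,0,-0.05],[1,0,0,0,-0.1],[1,0,0,0,-0.1],[1,0,0,0,-0.1],[1,0,0,0,0]]
  ]
}}

```text
clock: 7.07
tcp_pos: [0.5844, -0.0206, 0.0631]
ee_rot: [[-0.738, -0.675, 0.001], [-0.675, 0.738, -0.001], [-0.0, -0.001, -1.0]]
force: [0.3, -0.3, 5.2]
width: 0.0105
grip_force: 59.2
```

```bash
python3 st.py .5848 -.020 .064 -77.7; python3 -c "
from workcell import ctrl;print(ctrl.state()['ft_torque'])"
```

```text
t 7.07 tcp [ 0.5844 -0.0206  0.0631] th -137.54 q [ 0.31  0.03 -0.19  0.   -1.34 -1.14] F [ 0.3 -0.3  5.2] w 0.0105 g 59.2
shift in tool [-0.0007  0.0002 -0.0009] turn -1.0443 zaxis [ 1.1e-03 -7.0e-04 -1.0e+00]
[-0.08019508  0.02690893 -0.05535255]
```

Turning freely; continue to 80°.

Request:
{"method": "servo_tool", "body": {
  "series": [
    [[1,0,0,0,-0.1],[1,0,0,0,-0.1],[1,0,0,0,-0.1],[1,0,0,0,-0.1],[1,0,0,0,-0.1],[1,0,0,0,-0.1],[1,0,0,0,-0.1],[1,0,0,0,-0.1],[1,0,0,0,-0.1],[1,0,0,0,-0.1],[1,0,0,0,-0.05],[1,0,0,0,0],[1,0,0,0,0],[1,0,0,0,0]]
  ]
}}

```text
clock: 8.23
tcp_pos: [0.5842, -0.0203, 0.0629]
ee_rot: [[0.212, -0.977, 0.001], [-0.977, -0.212, -0.0], [0.0, -0.001, -1.0]]
force: [-0.5, 1.4, 5.6]
width: 0.0106
grip_force: 59.3
```

```bash
python3 st.py .5848 -.020 .064 -77.7; python3 -c "
from workcell import ctrl;print(ctrl.state()['ft_torque'])"
```

```text
t 8.23 tcp [ 0.5842 -0.0203  0.0629] th -77.76 q [ 0.31  0.03 -0.19  0.   -1.34 -0.09] F [-0.5  1.4  5.6] w 0.0106 g 59.3
shift in tool [-0.0002 -0.0006 -0.0011] turn -0.0011 zaxis [ 7.e-04 -3.e-04 -1.e+00]
[0.17799237 0.23699726 0.03724739]
```

Lift, slowly at first.

Request:
{"method": "servo_tool", "body": {
  "series": [
    [[1,0,0,-0.005,0],[1,0,0,-0.006,0],[1,0,0,-0.008,0],[1,0,0,-0.01,0],[1,0,0,-0.012,0],[1,0,0,-0.015,0],[1,0,0,-0.02,0],[1,0,0,-0.02,0],[1,0,0,-0.012,0],[1,0,0,0,0],[1,0,0,0,0]]
  ]
}}

```text
clock: 9.15
tcp_pos: [0.5841, -0.02, 0.1708]
ee_rot: [[0.215, -0.977, 0.001], [-0.977, -0.215, 0.001], [-0.001, -0.001, -1.0]]
force: [-0.3, -0.1, -1.7]
width: 0.0109
grip_force: 58.6
```

```bash
python3 st.py .503 -.2955 .17 -77.7
python3 - <<'E'
from workcell import ctrl
import cv2
c=ctrl.capture("side"); cv2.imwrite("pics/s2.png",cv2.resize(c["image"][110:260,200:400,::-1],None,fx=3.5,fy=3.5,interpolation=cv2.INTER_CUBIC))
E
```

```text
t 9.15 tcp [ 0.5841 -0.02    0.1708] th -77.58 q [ 0.31 -0.   -0.03 -0.   -1.54 -0.09] F [-0.3 -0.1 -1.7] w 0.0109 g 58.6
shift in tool [0.2517 0.1385 0.0005] turn 0.0021 zaxis [ 7.e-04  7.e-04 -1.e+00]
```

View pics/s2.png

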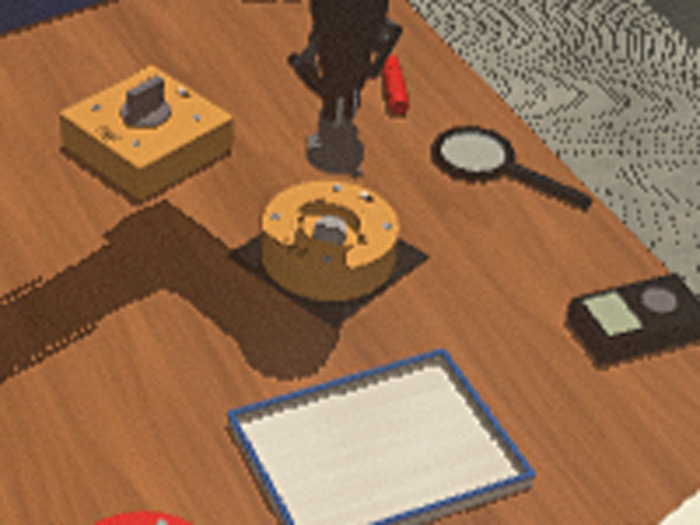

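The cover is held clear of the socket at about crop (335,150), and the socket is open. Moving over the tray.

Request:
{"method": "servo_tool", "body": {
  "series": [
    [[1,0.0125,0.007,0,0],[1,0.0255,0.014,0,0],[1,0.0255,0.014,0,0],[1,0.0255,0.014,0,0],[1,0.0255,0.014,0,0],[1,0.0255,0.014,0,0],[1,0.0255,0.014,0,0],[1,0.0255,0.014,0,0],[1,0.0255,0.014,0,0],[1,0.0255,0.014,0,0],[1,0.01,0.005,0,0],[1,0,0,0.02,0],[1,0,0,0.03,0],[1,0,0,0.03,0],[1,0,0,0.02,0],[1,0,0,0.015,0],[1,0,0,0.01,0],[1,0,0,0,0],[1,0,0,0,0],[1,0,0,0,0]]
  ]
}}

```text
clock: 10.87
tcp_pos: [0.5041, -0.2963, 0.0468]
ee_rot: [[0.215, -0.977, 0.002], [-0.977, -0.215, -0.001], [0.001, -0.001, -1.0]]
force: [0.5, 0.7, -0.3]
width: 0.0105
grip_force: 58.7
```

```bash
python3 st.py .503 -.2955 .0325 -77.7
python3 - <<'E'
from workcell import ctrl
import cv2
c=ctrl.capture("side"); cv2.imwrite("pics/s3.png",cv2.resize(c["image"][150:300,220:420,::-1],None,fx=3.5,fy=3.5,interpolation=cv2.INTER_CUBIC))
E
```

```text
t 10.87 tcp [ 0.5041 -0.2963  0.0468] th -77.56 q [-0.19  0.04 -0.22  0.   -1.31  0.41] F [ 0.5  0.7 -0.3] w 0.0105 g 58.7
shift in tool [-0.0011  0.0009  0.0143] turn 0.0025 zaxis [ 0.0015 -0.001  -1.    ]
```

View pics/s3.png

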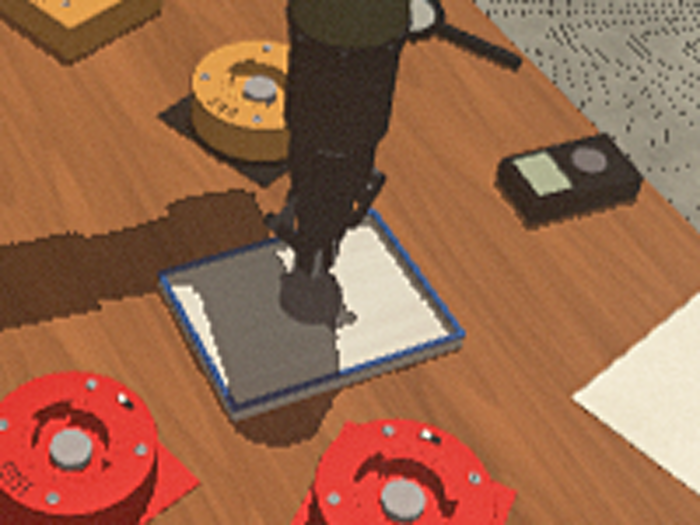

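The cover is at about crop (312,298), near the tray's centre and just above the floor. Lowering slowly to contact.

Request:
{"method": "servo_tool", "body": {
  "series": [
    [[1,0,0,0.004,0],[1,0,0,0.004,0],[1,0,0,0.003,0],[1,0,0,0.002,0],[1,0,0,0.0015,0],[1,0,0,0,0],[1,0,0,0,0],[1,0,0,0,0]]
  ]
}}

```text
clock: 11.58
tcp_pos: [0.5034, -0.2969, 0.034]
ee_rot: [[0.216, -0.976, 0.001], [-0.976, -0.216, -0.002], [0.002, -0.0, -1.0]]
force: [-6.8, 1.9, 12.4]
width: 0.0105
grip_force: 61.1
```

Request:
{"method": "servo_tool", "body": {
  "series": [
    [[0.7,0,0,0,0],[0.5,0,0,0,0],[0.3,0,0,0,0],[0,0,0,0,0],[0,0,0,0,0],[0,0,0,0,0],[0,0,0,0,0],[0,0,0,0,0],[0,0,0,0,0],[0,0,0,-0.01,0],[0,0,0,-0.02,0],[0,0,0,-0.03,0],[0,0,0,-0.04,0],[0,0,0,-0.04,0],[0,0,0,-0.02,0],[0,0,0,0,0],[0,0,0,0,0],[0,0,0,0,0]]
  ]
}}

```text
clock: 13.08
tcp_pos: [0.5032, -0.2957, 0.1907]
ee_rot: [[0.215, -0.977, -0.0], [-0.977, -0.215, 0.001], [-0.001, 0.0, -1.0]]
force: [-0.5, 1.3, -0.4]
width: 0.0852
grip_force: 0.0
```

```bash
python3 st.py .503 -.2955 .0325 -77.7
python3 - <<'E'
from workcell import ctrl
from h import *
c=ctrl.capture("side"); cv2.imwrite("pics/s4.png",cv2.resize(c["image"][150:300,220:420,::-1],None,fx=3.5,fy=3.5,interpolation=cv2.INTER_CUBIC))
w=cloud(c); m=(abs(w[...,0]-.503)<.06)&(abs(w[...,1]+.297)<.06)&(w[...,2]<.08)
P=w[m]; b=P[P[:,2]>.045]; print(rect(b),b.mean(0),np.percentile(P[:,2],[50,90,99]))
E
```

```text
t 13.08 tcp [ 0.5032 -0.2957  0.1907] th -77.57 q [-0.19 -0.    0.   -0.   -1.58  0.41] F [-0.5  1.3 -0.4] w 0.0852 g 0.0
shift in tool [-1.000e-04  1.000e-04  1.582e-01] turn 0.0023 zaxis [-5.e-04  6.e-04 -1.e+00]
(array([ 500.9, -296.9]), array([17.3, 48.9]), 13.0) [ 0.50076536 -0.29713314  0.05209491] [0.00420499 0.03303437 0.05490412]
```

View pics/s4.png

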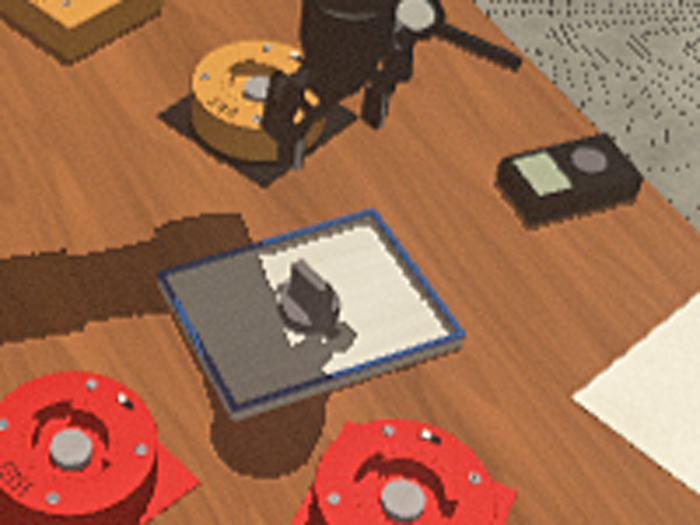

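The cover lies flat and upright near the tray's centre, at about crop (308,300). Its bar top is at 0.055 m as expected, and the gripper is clear.

```bash
python3 -c "
from workcell import ctrl;print(ctrl.close_job())"
```

```text
the job is handed in; nothing more can be done
None
```

The cover came off the round toy and is lying flat and right way up near the tray's centre; the square toy was left alone, and I handed the job in about 13 s into the 45 s limit, though the call returned no verdict.

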